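# Load the carousel slide drier from the draining rail

### The job

Load the slide drier: lift every rack up and off its hook on the draining rail and set it down squarely in an empty carousel pocket at the loading window; click the carousel on by its blue hand knob so that an empty pocket stands in the window for each one. When the last rack is in, click the carousel on once more so that the window shows an empty pocket and all racks are under the clear cover, then press the green start button. Leave the other things on the bench where they are, standing as they stand.

Things in the scene. Friction and masses are not known exactly. Their poses are not given: they have to be found in the camera images.
- drier: Carousel slide drier, fixed; base 340 mm square, 40 mm high, grey button console at its front right (x to -252, y -190 to -60 mm). Origin on the bench below the axis, +x to the machine's back, +y to its left. A clear cover, 330 mm square with cut front corners, top 184 mm up, shuts in the carousel; its only opening is the black-edged loading window, 96 mm wide about y = 0, open to front and top from x = -36 mm forward.
- window (a point): Loading point of the drier, fixed: centre of the pocket that stands in the loading window, on the pocket floor, 100 mm in front of the axis and 50 mm above the bench.
- carousel (a joint): Turn of the carousel about its vertical axis, rad, counter-clockwise from above positive; endless both ways. A sprung ball detent holds it every 60 degrees (0, +-1.047, ..), one of six pockets then standing in the window. Breaking out takes about 0.4 N m; let go anywhere, it rolls into the nearest detent by itself within about a second.
- knob (a point): Middle of the blue hexagonal hand knob on the carousel axis above the cover: 40 mm across flats, 200 to 232 mm above the bench, turns with the carousel; pinch it across two flats. Its x axis is normal to one pair of flats and points away from bay0, the other flats are at +-60 degrees, so in every detent one pair is normal to the machine's x axis.
- start (a joint): Green start button of the drier on the grey console: 0 released, 0.006 m fully pressed; springs back; about 5 N.
- start_top (a point): Centre of the top face of the green start button (28 mm across), pressed downward.
- rail: Steel draining rail, fixed. Origin on the bench under the middle of the hook row. Four hooks, y = -112.5, -37.5, 37.5, 112.5 mm, point to its -x: level seats 8 mm wide, top 84 mm above the bench, from x = 69 to -20 mm, ending in an upturned tip 8 mm higher at x = -22 mm. Cross bar (12 mm) at x = 70 mm, top 86 mm above the bench.
- rack0: Slide rack, white (may be absent): 84 (x) by 46 (y) by 32 mm high, 0.13 kg, origin under its centre. Handle across the middle: posts at y = +-20.5 mm, cross bar underside 72 mm up, above it a finger tab 6 mm thick (x), 26 mm wide, 78 to 122 mm up: pinch it across x. Hanging, the bar rests on a hook that runs along the rack's x between the posts; the underside is 12 mm above the bench.
- rack1: Slide rack, blue (may be absent): 84 (x) by 46 (y) by 32 mm high, 0.13 kg, origin under its centre. Handle across the middle: posts at y = +-20.5 mm, cross bar underside 72 mm up, above it a finger tab 6 mm thick (x), 26 mm wide, 78 to 122 mm up: pinch it across x. Hanging, the bar rests on a hook that runs along the rack's x between the posts; the underside is 12 mm above the bench.
- rack2: Slide rack, green (may be absent): 84 (x) by 46 (y) by 32 mm high, 0.13 kg, origin under its centre. Handle across the middle: posts at y = +-20.5 mm, cross bar underside 72 mm up, above it a finger tab 6 mm thick (x), 26 mm wide, 78 to 122 mm up: pinch it across x. Hanging, the bar rests on a hook that runs along the rack's x between the posts; the underside is 12 mm above the bench.
- rack3: Slide rack, yellow (may be absent): 84 (x) by 46 (y) by 32 mm high, 0.13 kg, origin under its centre. Handle across the middle: posts at y = +-20.5 mm, cross bar underside 72 mm up, above it a finger tab 6 mm thick (x), 26 mm wide, 78 to 122 mm up: pinch it across x. Hanging, the bar rests on a hook that runs along the rack's x between the posts; the underside is 12 mm above the bench.
- bay0 (a point): Carousel pocket 0, centre of its floor, 100 mm from the axis, 50 mm above the bench; pocket 92 mm radially by 54 mm across with lips 6 mm high; takes one rack, with the rack's x axis radial (either way round).
- bay1 (a point): Carousel pocket 1, centre of its floor, 100 mm from the axis, 50 mm above the bench; pocket 92 mm radially by 54 mm across with lips 6 mm high; takes one rack, with the rack's x axis radial (either way round).
- bay2 (a point): Carousel pocket 2, centre of its floor, 100 mm from the axis, 50 mm above the bench; pocket 92 mm radially by 54 mm across with lips 6 mm high; takes one rack, with the rack's x axis radial (either way round).
- bay3 (a point): Carousel pocket 3, centre of its floor, 100 mm from the axis, 50 mm above the bench; pocket 92 mm radially by 54 mm across with lips 6 mm high; takes one rack, with the rack's x axis radial (either way round).
- bay4 (a point): Carousel pocket 4, centre of its floor, 100 mm from the axis, 50 mm above the bench; pocket 92 mm radially by 54 mm across with lips 6 mm high; takes one rack, with the rack's x axis radial (either way round).
- bay5 (a point): Carousel pocket 5, centre of its floor, 100 mm from the axis, 50 mm above the bench; pocket 92 mm radially by 54 mm across with lips 6 mm high; takes one rack, with the rack's x axis radial (either way round).
- bottle: Amber reagent bottle, 60 mm across, 150 mm high, origin under its centre. Not part of the job.
- beaker: Clear beaker, 70 mm across, 90 mm high, origin under its centre. Not part of the job.
- marker: Marker pen lying on the bench, 135 mm long, 13 mm thick, along its x; origin under its middle. Not part of the job.

How it is judged:
On the way, in this order (a step that is already met when the one before it is completed fails the run):
1. every rack stands in a carousel pocket ((horizontal distance between rack0 and bay0 below 0.009 m or horizontal distance between rack0 and bay1 below 0.009 m or horizontal distance between rack0 and bay2 below 0.009 m or horizontal distance between rack0 and bay3 below 0.009 m or horizontal distance between rack0 and bay4 below 0.009 m or horizontal distance between rack0 and bay5 below 0.009 m) and height (world z) of rack0 between 0.045 and 0.0545 m and angle between each of rack0, rack1, rack2, rack3's own z axis and vertical below 0.08 rad and (horizontal distance between rack1 and bay0 below 0.009 m or horizontal distance between rack1 and bay1 below 0.009 m or horizontal distance between rack1 and bay2 below 0.009 m or horizontal distance between rack1 and bay3 below 0.009 m or horizontal distance between rack1 and bay4 below 0.009 m or horizontal distance between rack1 and bay5 below 0.009 m) and height (world z) of rack1 between 0.045 and 0.0545 m and (horizontal distance between rack2 and bay0 below 0.009 m or horizontal distance between rack2 and bay1 below 0.009 m or horizontal distance between rack2 and bay2 below 0.009 m or horizontal distance between rack2 and bay3 below 0.009 m or horizontal distance between rack2 and bay4 below 0.009 m or horizontal distance between rack2 and bay5 below 0.009 m) and height (world z) of rack2 between 0.045 and 0.0545 m and (horizontal distance between rack3 and bay0 below 0.009 m or horizontal distance between rack3 and bay1 below 0.009 m or horizontal distance between rack3 and bay2 below 0.009 m or horizontal distance between rack3 and bay3 below 0.009 m or horizontal distance between rack3 and bay4 below 0.009 m or horizontal distance between rack3 and bay5 below 0.009 m) and height (world z) of rack3 between 0.045 and 0.0545 m), for 0.3 s.
2. with the racks in their pockets, the carousel is clicked on: it rests in a detent with an empty pocket in the window (all of step 1 and horizontal distance between each of rack0, rack1, rack2, rack3 and window above 0.085 m and horizontal distance between any of bay0, bay1, bay2, bay3, bay4, bay5 and window below 0.006 m and velocity of joint carousel between -0.05 and 0.05 rad/s), for 0.3 s.
3. the start button is pressed (value of joint start above 0.004 m), for 0.03 s.
At the end, for the whole second after the job is handed in: Every rack present stands upright on the floor of a carousel pocket (within 9 mm of the pocket's centre), the carousel rests in a detent (a pocket within 6 mm of the loading point), no rack is in the window, the start button has been pressed after that and is released (all of step 1 and horizontal distance between each of rack0, rack1, rack2, rack3 and window above 0.085 m and horizontal distance between any of bay0, bay1, bay2, bay3, bay4, bay5 and window below 0.006 m and value of joint start below 0.002 m and linear speed of each of rack0, rack1, rack2, rack3 below 0.02 m/s); the robot touches nothing.
It fails at once if the bottle, beaker or marker is pushed more than 40 mm away or the bottle or beaker is tipped (distance of any of bottle, beaker, marker from where it was at the start of the episode above 0.04 m or angle between any of bottle, beaker's own z axis and vertical above 0.6 rad).
Of rack0, rack1, rack2, rack3 only 3 to 4 are there at a start; the rules pass over those that are not, and their reading is None.
At some moment in a run one of rack0, rack1, rack2, rack3 may be knocked a few centimetres aside while the robot is not near it.
Once in a run the grip may slacken for a moment while it holds something.
It also fails if it takes over 210 s, if anything falls off the work surface, if the arm or the gripper's body presses on something with over 40 N, if the wrist force passes 120 N, or if a joint passes its speed limit or range.

### The arm

A 6-joint arm with a two-finger parallel gripper is mounted at the origin on the work surface. World frame = base frame: x ahead of the robot, y to its left, z up, the work surface at z = 0. Lengths are in m, angles in rad, forces in N, time in s.
With the tool pointing down it reaches from about 0.425 to 0.95 m from the base axis. Payload 3.5 kg.
Tool frame: the origin (TCP) lies midway between the tips of the shut fingers; the grasp point (between the pads) lies 19 mm behind it; z points along the fingers, y is the line along which they close (so a half turn about z gives the same grasp; the last joint's range is limited). The gripper opens to 85 mm and grips with 20 to 120 N. Pads are 22 mm wide; open, the fingers measure 114 mm over their backs; the gripper's body (76 mm by 85 mm) begins 54 mm behind the grasp point. The pads swing forward as they close: fully open they stand 13 mm farther back than shut.
Start: joints at [-1.445, 0.286, 1.577, -0, 1.279, -0.15], TCP at [0.184, -0.649, 0.231] pointing down, gripper open.
Joint ranges: [-2.77, 2.77], [-0.9, 2.22], [0.21, 2.48], [-1.53, 4.67], [0.24, 2.81], [-2.84, 2.84]. Speed limits (rad/s): [2.79, 2.79, 3.14, 3.14, 3.14, 3.14].

### API

Orientations are given as a unit quaternion [x, y, z, w].
In Python, from cell import * gives the robot as it stands.
- The arm moves only by the tool drive_tool, never from a script. Its argument "commands" is a list of rows, each a list of 3 entries, a list of its own where there are three numbers: the shift along the tool's x, y, z in m, then the turn about the tool's z in rad, then the finger opening in m, from 0 to 0.0854. A call has 1 to 20 rows; each row is the pose to reach, as a shift and turn from the pose commanded when the call began, along the tool's axes at that moment; what a row does not reach only later rows make up. A row lasts 1/12 s, in which the tool goes at most 41.7 mm and 7.16 degrees, less where a joint would pass 70% of its speed; a pose out of reach is approached as far as the arm can. A call with a gripper value outside its range is refused whole. The fingers move at their own pace and stop on an object; "force" is the grip in N (left out, the last holds). Time passes only in rows, so rows that repeat a pose let the fingers close. It gives the time, the measured TCP pose, the force, the opening and the grip force at its end, in the units of the state.
- state(): the state, without advancing time (a new reading comes with each control period).
- read_camera(name): name is "scene" or "top" or "wrist"; returns (picture, depth): 400x640x3 uint8, red, green, blue; 400x640 float32, m along the optical axis (not along the pixel's ray), 0 where there is no reading.
- get_calibration(name): a dict with "vertical_fov" (degrees; the focal length in pixels is half the picture's height over the tangent of half this angle, whatever the lens; pixels are square), "cx", "cy" (the principal point, pixels), "D" ([k1, k2, p1, p2, k3] as OpenCV has them; the pictures are not rectified), "R" (3x3) and "t" (3): a world point X has camera coordinates R X + t. Camera axes: x right, y down, z forward; pixel columns grow to the right and rows downward; lengths in m; the calibration is good to about 2 mm. A picture is of the moment at which its call begins: read the wrist's pose just before it. get_calibration takes no time and is no camera call; for the wrist camera it gives the pose at the moment of the call.
- hand_in(): hands the job in; it is judged then, once.
The state is a dict: "t": time; "q": joint angles; "qvel": joint speeds; "joint_torque": joint torques, N m; "ee_pos": TCP position; "orientation": TCP orientation; "force": force on the tool from outside, world axes, zero at the start; "ft_torque": the same for the moment, N m; "width": finger opening in m; "grip_force": force on a finger pad.
Only numpy, scipy, OpenCV 4.12 (cv2) and the standard library are available. Lean on these libraries where they do the work, as an engineer would, in place of code of your own. Each camera call takes 0.05 s, during which the arm holds its last target. There are 200 camera calls.

## Working session

There is one attempt and no reset: what is moved stays moved. The work goes in short steps, Python scripts to look and compute and a tool call to move; the robot and the scene stay as the last step left them, time stands still between calls to the robot, and variables do not carry over. Pictures are saved under pics/ and viewed, at most 14 in all, crops included, and the job is handed in when it is done.

Besides the shell and the picture viewer there is one more tool, called after ">>>" as a command line: name --argument value ..., lists and objects as JSON in quotes. drive_tool: Moves the arm, as the interface text tells. Its arguments: {"type":"object","properties":{"commands":{"type":"array","items":{"type":"array"}},"force":{"type":"number"}},"required":["commands"]}

```bash
ls; mkdir -p pics; cat > h.py <<'E'
from cell import *
import numpy as np, cv2
def K(c):
    f=200/np.tan(np.radians(c["vertical_fov"])/2)
    return np.array([[f,0,c["cx"]],[0,f,c["cy"]],[0,0,1.]]),np.array(c["D"],float),np.array(c["R"]),np.array(c["t"])
def ray(c,uv):
    k,D,R,t=K(c); p=cv2.undistortPoints(np.array(uv,float).reshape(-1,1,2),k,D).reshape(-1,2)
    d=np.c_[p,np.ones(len(p))]@R; return -R.T@t,d
def onplane(c,uv,z):
    o,d=ray(c,uv); return o+d*((z-o[2])/d[:,2])[:,None]
def cloud(c,dep):
    k,D,R,t=K(c); v,u=np.mgrid[0:400,0:640]
    p=cv2.undistortPoints(np.stack([u,v],-1).reshape(-1,1,2).astype(float),k,D).reshape(400,640,2)
    P=np.dstack([p*dep[...,None],dep]); return (P-t)@R
def proj(c,X):
    k,D,R,t=K(c); return cv2.projectPoints(np.array(X,float).reshape(-1,3),cv2.Rodrigues(R)[0],t,k,D)[0].reshape(-1,2)
def save(n,im,s=1,box=None):
    if box: im=im[box[1]:box[3],box[0]:box[2]]
    cv2.imwrite("pics/"+n,cv2.resize(im[...,::-1],None,fx=s,fy=s,interpolation=cv2.INTER_CUBIC))
E
python3 - <<'E'
from h import *
print(state())
for n in("scene","top","wrist"):
    c=get_calibration(n); im,d=read_camera(n); save(n+"0.png",im,1.25); np.savez("/tmp/%s.npz"%n,im=im,d=d)
    R=np.array(c["R"]);print(n,c["vertical_fov"],c["cx"],c["cy"],c["D"],(-R.T@np.array(c["t"])).round(3),R[2].round(2),(d>0).mean())
E
```

```text
pics
{'t': 0.0, 'q': array([-1.44501643e+00,  2.87154816e-01,  1.57820397e+00, -7.14027226e-06,
        1.27862240e+00, -1.49970934e-01]), 'qvel': array([ 0.00041817,  0.00072586,  0.00063007, -0.00056962,  0.00017503,
       -0.00136042]), 'joint_torque': array([-4.82343003e-04, -4.05981553e+01, -2.92624784e+01, -1.57969080e-04,
        5.77869709e-03,  4.42607956e-06]), 'ee_pos': array([ 0.18374206, -0.64880981,  0.22993983]), 'orientation': array([ 9.90509384e-01,  1.37439930e-01,  1.10275631e-05, -1.19422032e-03]), 'force': array([-0.02675587, -0.71290931,  1.44123057]), 'ft_torque': array([-0.02604557,  0.03678054, -0.00613019]), 'grip_force': 0.0, 'width': 0.08538332669642391}
scene 55.063607276664456 316.94464089483625 204.35309786510965 [-0.01243683  0.          0.          0.          0.        ] [ 0.324 -0.146  1.004] [ 0.26  0.2  -0.95] 0.99609765625
top 56.24826447553645 324.57609654131033 200.31593894806804 [-0.00482879  0.          0.          0.          0.        ] [0.447 0.038 1.041] [ 0.12  0.02 -0.99] 0.996078125
wrist 71.95157755808236 320.08383137019956 200.00176305165934 [-0.04247989  0.          0.          0.          0.        ] [ 0.263 -0.628  0.373] [-0.31 -0.08 -0.95] 0.99576171875
```

View pics/scene0.png

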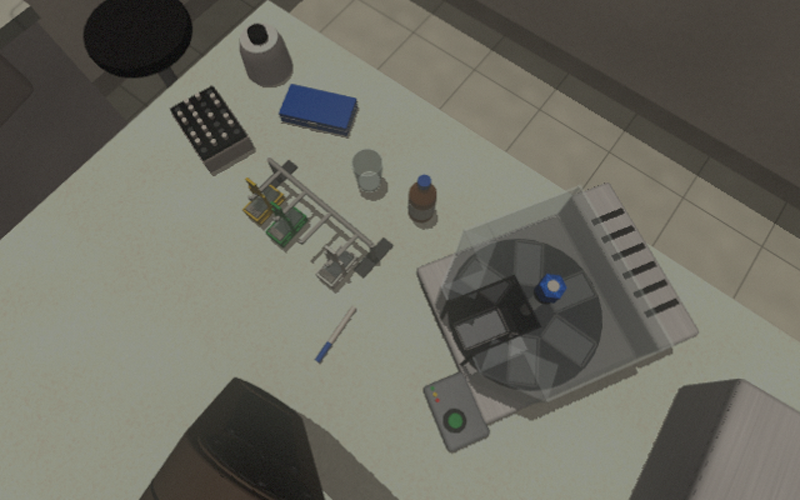

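View pics/top0.png

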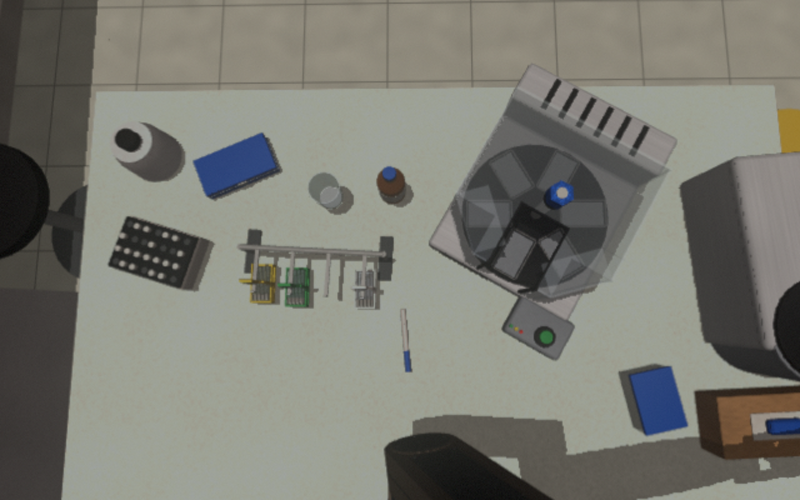

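Scene view: three racks hang on the rail: yellow (~258,205 in the 800-px picture), green (~287,225) and white (~337,262), with one free hook. The beaker, bottle and marker stand nearby, the knob is at (552,288) and the start button at (455,420). The top view agrees: yellow (262,283), green (297,287), white (366,288), knob (562,193), button (545,337). The blue rack is absent.

```bash
cat >> h.py <<'E'
def tri(c1,p1,c2,p2):
    o1,d1=ray(c1,[p1]);o2,d2=ray(c2,[p2]);A=np.c_[d1[0],-d2[0]];s=np.linalg.lstsq(A,o2-o1,rcond=None)[0]
    a=o1+d1[0]*s[0];b=o2+d2[0]*s[1];return (a+b)/2,np.linalg.norm(a-b)
def mask(im,lo,hi,box=None):
    m=cv2.inRange(cv2.cvtColor(im,cv2.COLOR_RGB2HSV),np.array(lo),np.array(hi))
    if box: z=np.zeros_like(m);z[box[1]:box[3],box[0]:box[2]]=m[box[1]:box[3],box[0]:box[2]];m=z
    return m
E
python3 - <<'E'
from h import *
S=np.load("/tmp/scene.npz");T=np.load("/tmp/top.npz");cs=get_calibration("scene");ct=get_calibration("top")
PS=cloud(cs,S["d"]);PT=cloud(ct,T["d"])
def blob(im,P,lo,hi,box,nm):
    m=mask(im,lo,hi,box)>0; v,u=np.nonzero(m); p=P[m]; 
    print(nm,m.sum(),"uv",u.mean().round(1),v.mean().round(1),"xyz med",np.median(p,0).round(3),"z 5..95",np.percentile(p[:,2],[5,95,100]).round(3)); return u,v,p
bl=([100,100,60],[130,255,255]);gr=([55,80,40],[85,255,255]);ye=([15,90,60],[35,255,255])
for nm,im,P,bx in(("scene",S["im"],PS,dict(knob=(420,205,470,250),start=(340,315,385,355),g=(205,150,255,205),y=(190,135,235,185))),("top",T["im"],PT,dict(knob=(430,135,470,175),start=(415,250,455,290),g=(215,200,255,255),y=(185,200,225,250)))):
    print(nm)
    for k,b in bx.items(): blob(im,P,*dict(knob=bl,start=gr,g=gr,y=ye)[k],b,k)
# rail crossbar in top: depth points z in .08-.09
m=(PT[...,2]>.078)&(PT[...,2]<.095); m[:,:170]=0;m[:,330:]=0;m[:185]=0;m[260:]=0
v,u=np.nonzero(m);print("rail pts",m.sum(),PT[m].min(0).round(3),PT[m].max(0).round(3))
print(np.round([PT[200,u] for u in range(195,312,12)],3).tolist())
E
```

```text
scene
knob 240 uv 441.7 228.6 xyz med [ 0.649 -0.221  0.233] z 5..95 [0.231 0.236 1.004]
start 105 uv 363.8 336.2 xyz med [ 0.391 -0.233  0.063] z 5..95 [0.06  0.066 0.067]
g 103 uv 228.4 179.5 xyz med [0.495 0.276 0.038] z 5..95 [0.016 0.135 0.137]
y 252 uv 210.1 161.9 xyz med [0.502 0.352 0.039] z 5..95 [0.017 0.134 1.004]
top
knob 228 uv 449.0 154.3 xyz med [ 0.648 -0.221  0.231] z 5..95 [0.227 0.233 1.041]
start 92 uv 436.5 269.2 xyz med [ 0.39  -0.231  0.06 ] z 5..95 [0.057 0.063 0.064]
g 129 uv 239.7 229.9 xyz med [0.493 0.275 0.037] z 5..95 [0.016 0.134 0.137]
y 277 uv 211.2 226.9 xyz med [0.5   0.353 0.037] z 5..95 [0.014 0.133 1.041]
rail pts 1030 [0.469 0.1   0.078] [0.581 0.411 0.095]
[[0.571, 0.403, 0.059], [0.568, 0.363, 0.082], [0.567, 0.331, 0.084], [0.567, 0.299, 0.084], [0.567, 0.268, 0.085], [0.567, 0.236, 0.087], [0.567, 0.206, 0.084], [0.567, 0.175, 0.083], [0.578, 0.153, -0.001], [0.577, 0.119, 0.004]]
```

```bash
python3 - <<'E'
from h import *
T=np.load("/tmp/top.npz");a=T["im"][175:265,180:320];b=T["im"][45:295,340:545]
save("rail.png",np.clip(a.astype(float)*1.6,0,255).astype(np.uint8),4)
save("drier.png",np.clip(b.astype(float)*1.8,0,255).astype(np.uint8),2.4)
E
```

```text
(no output)
```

View pics/drier.png

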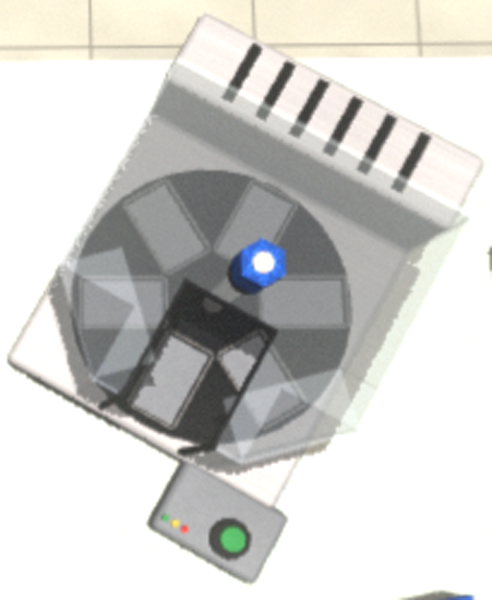

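Drier crop: the black-edged window opens toward lower left (machine front ≈150° in world). The pocket in it, around (170,380) in the crop, is empty, and the other pockets seen under the cover are empty too. The knob is at (0.648,-0.221,0.232), the start top at (0.390,-0.232,0.063). I move to a viewing pose over the drier.

>>> drive_tool --commands '[[[0,0,-0.12],0,0.05],[[0,0,-0.17],0,0.05],[[0,0,-0.17],0,0.05],[[0,0,-0.17],-0.1,0.05],[[0.384,-0.306,-0.17],-0.79,0.05],[[0.384,-0.306,-0.17],-0.79,0.05],[[0.384,-0.306,-0.17],-0.79,0.05],[[0.384,-0.306,-0.17],-0.79,0.05],[[0.384,-0.306,-0.17],-0.79,0.05],[[0.384,-0.306,-0.17],-0.79,0.05],[[0.384,-0.306,-0.17],-0.79,0.05],[[0.384,-0.306,-0.17],-0.79,0.05],[[0.384,-0.306,-0.17],-0.79,0.05],[[0.384,-0.306,-0.17],-0.79,0.05],[[0.384,-0.306,-0.17],-0.79,0.05],[[0.384,-0.306,-0.17],-0.79,0.05],[[0.384,-0.306,-0.17],-0.79,0.05],[[0.384,-0.306,-0.17],-0.79,0.05],[[0.384,-0.306,-0.17],-0.79,0.05],[[0.384,-0.306,-0.17],-0.79,0.05]]' --force 40

```text
t: 1.82
ee_pos: [0.4695, -0.2513, 0.401]
orientation: [0.862, 0.507, -0.0, -0.0]
force: [-0.2, 0.4, 0.5]
width: 0.0504
grip_force: 0.0
```

```bash
python3 - <<'E'
from h import *
s=state();print(s["t"],s["ee_pos"],s["orientation"],s["q"].round(2),s["width"])
c=get_calibration("wrist"); im,d=read_camera("wrist"); np.savez("/tmp/w1.npz",im=im,d=d,c=np.array([c],dtype=object)); save("w1.png",np.clip(im*1.5,0,255).astype(np.uint8),1.25)
E
```

```text
1.8167 [ 0.46947231 -0.25131832  0.40102721] [ 8.61700698e-01  5.07416816e-01 -2.38937670e-04 -1.59617830e-04] [-0.68 -0.11  1.7  -0.    1.55 -0.18] 0.0504005604162082
```

View pics/w1.png

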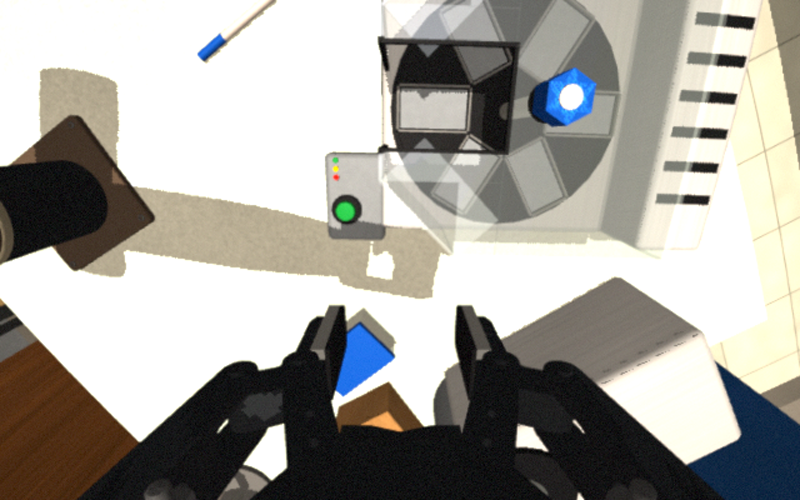

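Wrist view, picture nearly aligned with the machine: the window frame spans (383–517, 40–152), the empty pocket floor is at (433,109), the knob at (571,97) and the button at (345,210). Now I locate pocket and machine yaw from the wrist and top views.

```bash
python3 - <<'E'
from h import *
W=np.load("/tmp/w1.npz",allow_pickle=True);cw=W["c"][0];T=np.load("/tmp/top.npz");ct=get_calibration("top")
S=np.load("/tmp/scene.npz");cs=get_calibration("scene")
def grey(im,box,seed,lo):
    g=cv2.cvtColor(im,cv2.COLOR_RGB2GRAY); m=np.zeros_like(g); b=box; m[b[1]:b[3],b[0]:b[2]]=(g[b[1]:b[3],b[0]:b[2]]>lo)*255
    m=cv2.morphologyEx(m,cv2.MORPH_OPEN,np.ones((3,3)))
    n,l=cv2.connectedComponents(m); k=l[seed[1],seed[0]]; ct_=cv2.findContours((l==k).astype(np.uint8),0,2)[0]
    return cv2.minAreaRect(max(ct_,key=cv2.contourArea))
g=cv2.cvtColor(W["im"],cv2.COLOR_RGB2GRAY);print(g[87,312:384:4]);g2=cv2.cvtColor(T["im"],cv2.COLOR_RGB2GRAY);print(g2[203,400:425:2])
rw=grey(W["im"],(310,62,385,112),(346,87),70);print(rw)
Pw=onplane(cw,cv2.boxPoints(rw),.05);print(Pw.round(4),"c",onplane(cw,[rw[0]],.05).round(4), np.linalg.norm(np.diff(Pw,axis=0),axis=1).round(3))
bl=([100,100,60],[130,255,255]);gr=([55,80,40],[85,255,255])
def cen(im,r,box):
    m=mask(im,*r,box); q=cv2.findContours(cv2.morphologyEx(m,cv2.MORPH_CLOSE,np.ones((7,7))),0,2)[0]; return np.array(cv2.minEnclosingCircle(max(q,key=cv2.contourArea))[0])
gw=cen(W["im"],gr,(255,150,300,185));print("start tri w/t,w/s",tri(cw,gw,ct,(436.5,269.2)),tri(cw,gw,cs,(363.8,336.2)))
# knob white dot top
def dot(im,box):
    m=cv2.inRange(im[box[1]:box[3],box[0]:box[2]],(140,140,140),(255,255,255));M=cv2.moments(m,True);return M["m10"]/M["m00"]+box[0],M["m01"]/M["m00"]+box[1]
dw=dot(W["im"],(443,62,470,92));dt=dot(T["im"],(440,145,458,163));ds=dot(S["im"],(432,219,450,238));print(dw,dt,ds,tri(cw,dw,ct,dt),tri(cw,dw,cs,ds))
# machine yaw: base edge & window frame & back vents via depth cloud
P=cloud(cw,W["d"]); m=(P[...,2]>.03)&(P[...,2]<.07); m[:, :255]=0; m[130:]=m[130:]; m2=m.copy(); m2[:115]=0; m2[:,310:]=0
pts=P[m2][:,:2].astype(np.float32); r=cv2.minAreaRect(pts);print("console",r,len(pts))
E
```

```text
[126  48 101 135 138 135 136 136 138 137 135 136 137 137 136 127  84  31]
[ 58  56  94 101 102 100 101 100  97  97  94  58  47]
((344.7745666503906, 88.69242858886719), (56.263858795166016, 33.711814880371094), 1.3322198390960693)
[[ 0.5062 -0.1724  0.05  ]
 [ 0.5332 -0.1267  0.05  ]
 [ 0.6136 -0.1732  0.05  ]
 [ 0.5892 -0.2205  0.05  ]] c [[ 0.5606 -0.1729  0.05  ]] [0.053 0.093 0.053]
start tri w/t,w/s (array([ 0.38923301, -0.23231097,  0.05361063]), np.float64(0.0004503555326681954)) (array([ 0.39066381, -0.23234952,  0.06003562]), np.float64(0.001089633011332749))Traceback (most recent call last):
  File "<stdin>", line 19, in <module>
  File "<stdin>", line 18, in dot
ZeroDivisionError: float division by zero
```

>>> drive_tool --commands '[[[0.39,-0.227,0.041],-0.508,0.05],[[0.39,-0.227,0.041],-0.508,0.05],[[0.39,-0.227,0.041],-0.508,0.05],[[0.39,-0.227,0.041],-0.508,0.05],[[0.39,-0.227,0.041],-0.508,0.05],[[0.39,-0.227,0.041],-0.508,0.05],[[0.39,-0.227,0.041],-0.508,0.05],[[0.39,-0.227,0.041],-0.508,0.05],[[0.39,-0.227,0.041],-0.508,0.05],[[0.39,-0.227,0.041],-0.508,0.05],[[0.39,-0.227,0.041],-0.508,0.05],[[0.39,-0.227,0.041],-0.508,0.05],[[0.39,-0.227,0.041],-0.508,0.05],[[0.39,-0.227,0.041],-0.508,0.05],[[0.39,-0.227,0.041],-0.508,0.05],[[0.39,-0.227,0.041],-0.508,0.05]]'

```text
t: 3.2
ee_pos: [0.4605, 0.1991, 0.3606]
orientation: [0.707, 0.707, 0.0, 0.0]
force: [-0.6, -0.3, -0.7]
width: 0.0503
grip_force: 0.0
```

```bash
python3 - <<'E'
from h import *
s=state();print(s["t"],s["ee_pos"],s["orientation"],s["q"].round(2),s["width"])
c=get_calibration("wrist"); im,d=read_camera("wrist"); np.savez("/tmp/w2.npz",im=im,d=d,c=np.array([c],dtype=object)); save("w2.png",np.clip(im*1.4,0,255).astype(np.uint8),1.25)
E
```

```text
3.2 [0.46054479 0.19912367 0.36059309] [7.07078076e-01 7.07135432e-01 1.52701427e-04 2.26337312e-04] [ 0.21 -0.18  1.83 -0.    1.49  0.21] 0.05025597855389157
```

View pics/w2.png

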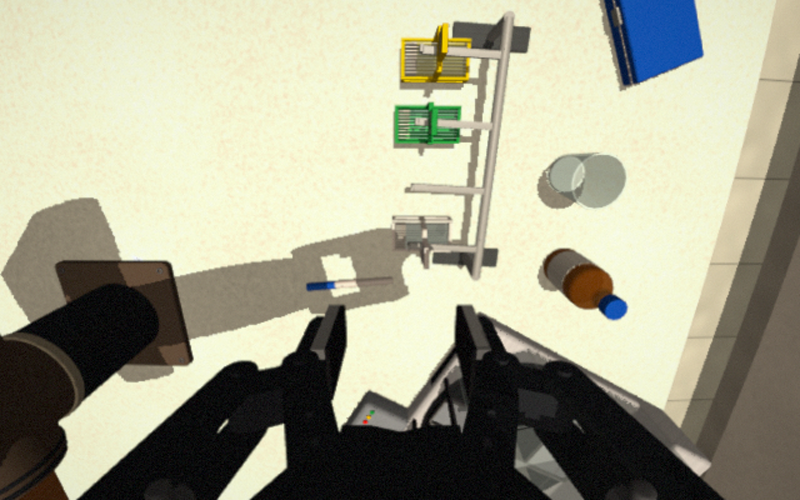

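Wrist view: yellow tab at (443,45), green (431,120), white (427,250), crossbar from (510,15) to (478,275), bottle, beaker and marker to the side. Next I compute rail direction and tab positions.

```bash
cat >> h.py <<'E'
def tabs(c,im,d,cen,zl=.110,r=.03):
    P=cloud(c,d); out=[]
    for x,y in cen:
        m=(P[...,2]>zl)&(P[...,2]<.15)&(abs(P[...,0]-x)<r)&(abs(P[...,1]-y)<r)&(d>0)
        p=P[m]; v,u=np.nonzero(m)
        if len(p)<5: out.append(None); continue
        t=p[p[:,2]>np.percentile(p[:,2],50)]
        w=np.linalg.svd(t[:,:2]-t[:,:2].mean(0))[2][0]; a=np.degrees(np.arctan2(*(w[::-1]*np.sign(w[1]))))
        q=(t[:,:2]-t[:,:2].mean(0))@w
        out.append((len(p),t.mean(0).round(4),t[:,2].max().round(4),round(a,1),np.ptp(q).round(3),(round(u.mean(),1),round(v.mean(),1))))
    return out
E
python3 - <<'E'
from h import *
W=np.load("/tmp/w2.npz",allow_pickle=True);cw=W["c"][0];im=W["im"];P=cloud(cw,W["d"])
m=(P[...,2]>.075)&(P[...,2]<.092)&(P[...,0]>.55)&(P[...,0]<.61)&(P[...,1]>.11)&(P[...,1]<.40)
p=P[m];f=np.polyfit(p[:,1],p[:,0],1);print("bar",m.sum(),p[:,1].min(),p[:,1].max(),f,"x at .1,.25,.4",np.polyval(f,[.1,.25,.4]).round(4),p[:,2].max())
m=(P[...,2]>.07)&(P[...,2]<.11)&(P[...,0]>.47)&(P[...,0]<.56)&(P[...,1]>.08)&(P[...,1]<.42);p=P[m]
h,e=np.histogram(p[:,1],bins=np.arange(.08,.42,.01));print(list(zip(e.round(2),h)))
for n,cn in(("w",cw),):
    for o in tabs(cn,im,W["d"],[(.5,.353),(.495,.275),(.495,.14)]):print(o)
for nm in("top","scene"):
    A=np.load(f"/tmp/{nm}.npz");
    for o in tabs(get_calibration(nm),A["im"],A["d"],[(.5,.353),(.495,.275),(.495,.14)]):print(nm,o)
E
```

```text
bar 1887 0.11017711085317192 0.3998502464893003 [0.04970949 0.55378453] x at .1,.25,.4 [0.5588 0.5662 0.5737] 0.08810430877715557
[(np.float64(0.08), np.int64(0)), (np.float64(0.09), np.int64(1)), (np.float64(0.1), np.int64(26)), (np.float64(0.11), np.int64(24)), (np.float64(0.12), np.int64(32)), (np.float64(0.13), np.int64(52)), (np.float64(0.14), np.int64(264)), (np.float64(0.15), np.int64(41)), (np.float64(0.16), np.int64(48)), (np.float64(0.17), np.int64(12)), (np.float64(0.18), np.int64(8)), (np.float64(0.19), np.int64(6)), (np.float64(0.2), np.int64(5)), (np.float64(0.21), np.int64(232)), (np.float64(0.22), np.int64(95)), (np.float64(0.23), np.int64(0)), (np.float64(0.24), np.int64(0)), (np.float64(0.25), np.int64(0)), (np.float64(0.26), np.int64(0)), (np.float64(0.27), np.int64(32)), (np.float64(0.28), np.int64(34)), (np.float64(0.29), np.int64(285)), (np.float64(0.3), np.int64(11)), (np.float64(0.31), np.int64(23)), (np.float64(0.32), np.int64(0)), (np.float64(0.33), np.int64(0)), (np.float64(0.34), np.int64(23)), (np.float64(0.35), np.int64(48)), (np.float64(0.36), np.int64(
[... 685 characters left out ...]

top (34, array([0.4936, 0.2929, 0.133 ]), np.float64(0.1366), np.float64(89.4), np.float64(0.022), (np.float64(228.8), np.float64(227.9)))
top (32, array([0.4894, 0.1462, 0.1337]), np.float64(0.1351), np.float64(88.3), np.float64(0.02), (np.float64(286.9), np.float64(229.2)))
scene (48, array([0.5045, 0.3671, 0.1344]), np.float64(0.1373), np.float64(87.1), np.float64(0.024), (np.float64(201.6), np.float64(147.0)))
scene (48, array([0.4967, 0.2911, 0.134 ]), np.float64(0.1367), np.float64(89.6), np.float64(0.027), (np.float64(221.6), np.float64(166.0)))
scene (51, array([0.4909, 0.1462, 0.1353]), np.float64(0.1374), np.float64(92.3), np.float64(0.025), (np.float64(264.0), np.float64(201.0)))
```

>>> drive_tool --commands '[[[-0.052,0.031,0.04],0.05,0.05],[[-0.052,0.031,0.08],0.05,0.05],[[-0.052,0.031,0.12],0.05,0.05],[[-0.052,0.031,0.16],0.05,0.05],[[-0.052,0.031,0.16],0.05,0.05],[[-0.052,0.031,0.19],0.05,0.05],[[-0.052,0.031,0.22],0.05,0.05],[[-0.052,0.031,0.245],0.05,0.05],[[-0.052,0.031,0.261],0.05,0.05],[[-0.052,0.031,0.261],0.05,0.05]]'

```text
t: 4.08
ee_pos: [0.4883, 0.1474, 0.0952]
orientation: [0.724, 0.69, -0.003, -0.003]
force: [-0.9, 0.5, -0.4]
width: 0.0498
grip_force: 0.0
```

```bash
python3 - <<'E'
from h import *
s=state();print(s["t"],s["ee_pos"],s["force"])
c=get_calibration("wrist"); im,d=read_camera("wrist"); save("w3.png",np.clip(im*1.3,0,255).astype(np.uint8),1)
for o in tabs(c,im,d,[(.491,.147),(.495,.293)]):print(o)
E
```

```text
4.0833 [0.48828215 0.14739457 0.09521498] [-0.9398022   0.47658401 -0.36390059]
(3322, array([0.4931, 0.1511, 0.1372]), np.float64(0.15), np.float64(0.2), np.float64(0.06), (np.float64(328.4), np.float64(283.0)))
None
```

View pics/w3.png

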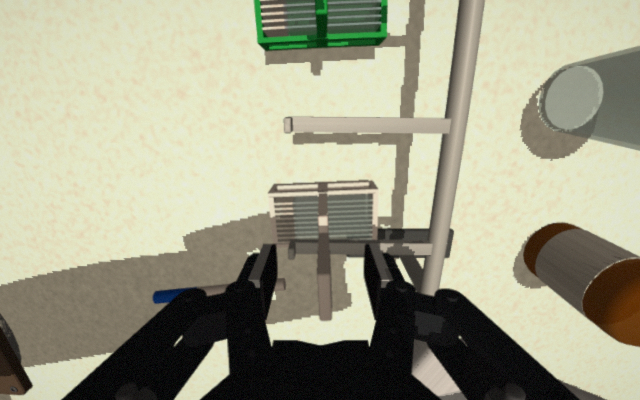

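The white tab stands at (323,270), between the pads at (265) and (378). I close on it.

>>> drive_tool --commands '[[[0,0,0],0,0],[[0,0,0],0,0],[[0,0,0],0,0],[[0,0,0],0,0],[[0,0,0],0,0],[[0,0,0],0,0],[[0,0,0],0,0],[[0,0,0],0,0]]' --force 70

```text
t: 4.8
ee_pos: [0.4921, 0.1489, 0.1012]
orientation: [0.723, 0.69, 0.001, 0.001]
force: [-1.5, -0.6, 6.5]
width: 0.0052
grip_force: 68.9
```

>>> drive_tool --commands '[[[0,0,-0.01],0,0],[[0,0,-0.022],0,0],[[0,0,-0.022],0,0],[[0,-0.02,-0.022],0,0],[[0,-0.04,-0.022],0,0],[[0,-0.06,-0.022],0,0],[[0,-0.082,-0.022],0,0],[[0,-0.082,-0.022],0,0],[[0,-0.082,-0.05],0,0],[[0,-0.082,-0.085],0,0],[[0,-0.082,-0.085],0,0],[[0,-0.082,-0.085],0,0]]'

```text
t: 5.8
ee_pos: [0.4115, 0.1529, 0.1872]
orientation: [0.724, 0.69, 0.003, 0.002]
force: [-0.6, 0.0, -2.5]
width: 0.0049
grip_force: 68.8
```

```bash
python3 - <<'E'
from h import *
s=state();print(s["t"],s["ee_pos"],s["orientation"],s["force"],s["width"],s["grip_force"])
c=get_calibration("wrist"); im,d=read_camera("wrist"); save("w4.png",np.clip(im*1.3,0,255).astype(np.uint8),1)
for n in("top","scene"):
    cc=get_calibration(n);im,d=read_camera(n);P=cloud(cc,d);e=s["ee_pos"]
    m=(abs(P[...,0]-e[0])<.06)&(abs(P[...,1]-e[1])<.05)&(d>0)&(P[...,2]<.115)&(P[...,2]>.03);p=P[m];print(n,m.sum(),np.percentile(p,[2,50,98],axis=0).round(3).tolist())
E
```

```text
5.8 [0.411455   0.15285344 0.18723079] [0.72352204 0.69029257 0.00277732 0.00207829] [-0.58471172  0.03858074 -2.52583709] 0.004943312700398007 68.78898024559021
top 8 [[0.432, 0.126, 0.09], [0.448, 0.128, 0.097], [0.469, 0.149, 0.105]]
scene 117 [[0.369, 0.125, 0.091], [0.406, 0.129, 0.101], [0.47, 0.157, 0.115]]
```

View pics/w4.png

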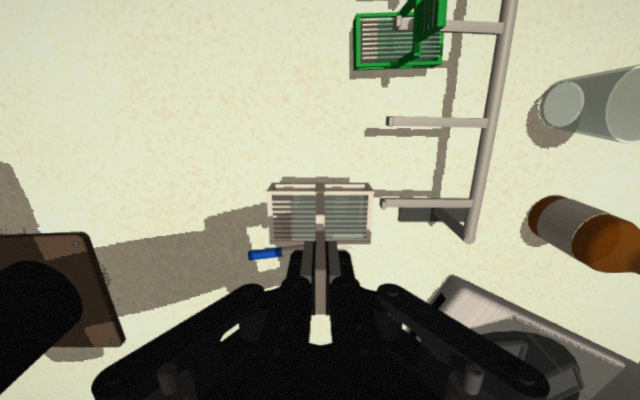

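White rack is held level at (320,210), clear of the hooks. I carry it round to a point in front of the window, turned to the machine's axis.

>>> drive_tool --commands '[[[-0.03,0.012,0],0.05,0],[[-0.06,0.025,0],0.1,0],[[-0.09,0.04,0],0.16,0],[[-0.121,0.049,0],0.22,0],[[-0.15,0.047,0],0.29,0],[[-0.185,0.04,0],0.36,0],[[-0.22,0.034,0.01],0.43,0],[[-0.25,0.031,0.02],0.477,0],[[-0.25,0.031,0.02],0.477,0],[[-0.25,0.031,0.02],0.477,0],[[-0.25,0.031,0.02],0.477,0]]'

```text
t: 6.87
ee_pos: [0.4279, -0.0982, 0.1631]
orientation: [0.866, 0.5, -0.001, -0.001]
force: [0.1, 0.7, -1.2]
width: 0.005
grip_force: 68.8
```

```bash
cat >> h.py <<'E'
def togo(X):
    from scipy.spatial.transform import Rotation as Ro
    s=state();R=Ro.from_quat(s["orientation"]).as_matrix();yx=np.degrees(np.arctan2(R[1,0],R[0,0]))
    print("ee",s["ee_pos"].round(4),"yawx",yx.round(2),"tilt",np.degrees(np.arccos(-R[2,2])).round(2),"w",round(s["width"],4),"togo tool",(R.T@(np.array(X)-s["ee_pos"])).round(4));return s
E
python3 - <<'E'
from h import *
s=togo([.5606,-.1729,.142])
for n in("scene","top"):
    cc=get_calibration(n);im,d=read_camera(n);save("p1%s.png"%n,np.clip(im*1.4,0,255).astype(np.uint8),1);np.savez(f"/tmp/{n}1.npz",im=im,d=d)
    for o in tabs(cc,im,d,[(.5,.365),(.495,.293)]):print(n,o)
E
```

```text
ee [ 0.4279 -0.0982  0.1631] yawx 59.95 tilt 0.15 w 0.005 togo tool [0.0018 0.1523 0.0207]
scene (47, array([0.5045, 0.3682, 0.1346]), np.float64(0.1381), np.float64(88.5), np.float64(0.025), (np.float64(201.5), np.float64(146.9)))
scene (49, array([0.4966, 0.2919, 0.1343]), np.float64(0.1378), np.float64(90.0), np.float64(0.025), (np.float64(221.6), np.float64(166.1)))
top (35, array([0.5011, 0.37  , 0.1341]), np.float64(0.136), np.float64(90.8), np.float64(0.024), (np.float64(197.7), np.float64(224.9)))
top (35, array([0.4934, 0.2952, 0.1335]), np.float64(0.1358), np.float64(89.3), np.float64(0.025), (np.float64(228.1), np.float64(227.9)))
```

>>> drive_tool --commands '[[[0.003,0.03,0],0,0],[[0.003,0.06,0],0,0],[[0.003,0.09,0],0,0],[[0.003,0.12,0],0,0],[[0.003,0.152,0],0,0],[[0.003,0.152,0],0,0],[[0.003,0.152,0.008],0,0],[[0.003,0.152,0.008],0,0]]'

```text
t: 7.63
ee_pos: [0.5605, -0.1702, 0.1541]
orientation: [0.866, 0.501, -0.001, -0.002]
force: [-1.2, 0.2, -2.4]
width: 0.005
grip_force: 69.1
```

```bash
python3 - <<'E'
from h import *
s=togo([.5606,-.1729,.139])
cw=get_calibration("wrist");im,d=read_camera("wrist");save("p2.png",np.clip(im*2.,0,255).astype(np.uint8),2,(200,100,480,320))
P=cloud(cw,d)
e=s["ee_pos"];m=(P[...,2]>.085)&(P[...,2]<.108)&(np.hypot(P[...,0]-e[0],P[...,1]-e[1])<.06)
mx=np.array([.866,-.5]);my=np.array([.5,.866]);w=np.array([.5606,-.1729])
p=P[m][:,:2]-w;print(m.sum(),"mach x",np.percentile(p@mx,[1,99]).round(4),"mach y",np.percentile(p@my,[1,99]).round(4))
E
```

```text
ee [ 0.5605 -0.1702  0.1541] yawx 60.08 tilt 0.24 w 0.005 togo tool [-0.0023  0.0015  0.0151]
4192 mach x [-0.0423  0.0399] mach y [-0.0227  0.0212]
```

View pics/p2.png

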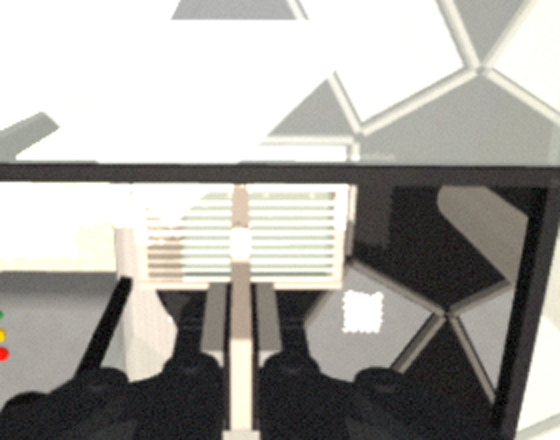

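The rack is centred over the pocket (offset −1.2, −0.7 mm), seen at (240,235) in the crop. I lower and release.

>>> drive_tool --commands '[[[0,0.001,0.006],0,0],[[0,0.001,0.011],0,0],[[0,0.001,0.015],0,0],[[0,0.001,0.015],0,0],[[0,0.001,0.015],0,0]]'

```text
t: 8.1
ee_pos: [0.5619, -0.1719, 0.1408]
orientation: [0.866, 0.5, -0.0, -0.001]
force: [-0.2, 0.1, -1.8]
width: 0.005
grip_force: 69.2
```

>>> drive_tool --commands '[[[0,0,0.003],0,0],[[0,0,0.003],0,0],[[0,0,0.003],0,0.03],[[0,0,0.003],0,0.03],[[0,0,0.003],0,0.03],[[0,0,-0.03],0,0.03],[[0,0,-0.07],0,0.03],[[0,0,-0.11],0,0.03],[[0,0,-0.14],0,0.04],[[0,0,-0.14],0,0.05],[[0,0,-0.14],0,0.05]]'

```text
t: 9.02
ee_pos: [0.5636, -0.1733, 0.2846]
orientation: [0.866, 0.5, 0.002, 0.003]
force: [0.2, 0.2, -0.4]
width: 0.0503
grip_force: 0.0
```

```bash
cat >> h.py <<'E'
mx=np.array([.866,-.5]);my=np.array([.5,.866]);WN=np.array([.5606,-.1729])
def rackcheck():
    cw=get_calibration("wrist");im,d=read_camera("wrist");P=cloud(cw,d)
    q=np.stack([(P[...,:2]-WN)@mx,(P[...,:2]-WN)@my,P[...,2]],-1)
    m=(abs(q[...,0])<.06)&(abs(q[...,1])<.04)&(d>0)
    a=q[m&(q[...,2]>.074)&(q[...,2]<.09)];b=q[m&(q[...,2]>.15)&(q[...,2]<.18)]
    print("rim",len(a),np.percentile(a,[1,99],axis=0).round(4).tolist(),"tab",len(b),b.mean(0).round(4),b[:,2].max().round(4)) if len(a) and len(b) else print("none",len(a),len(b))
    return im
E
python3 - <<'E'
from h import *
togo([.647,-.2229,.205]);im=rackcheck();save("p3.png",np.clip(im*1.6,0,255).astype(np.uint8),1)
E
```

```text
ee [ 0.5636 -0.1733  0.2846] yawx 59.98 tilt 0.37 w 0.0503 togo tool [-0.0012  0.0965  0.0802]
rim 1742 [[-0.0389, -0.0235, 0.0741], [0.0437, 0.0215, 0.0836]] tab 212 [ 0.0017 -0.0003  0.1697] 0.18
```

View pics/p3.png

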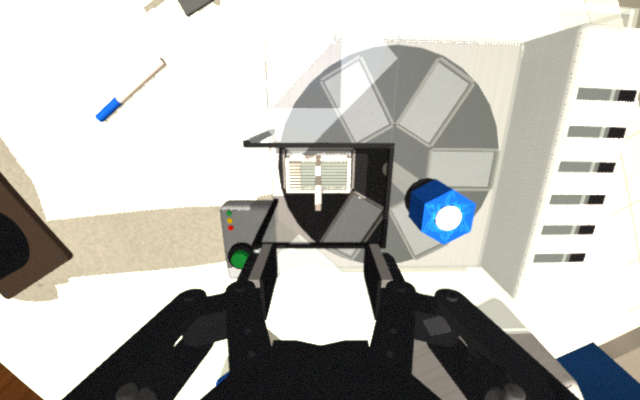

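Rack 0 is seated squarely (rim 0.082, tab centred within 2 mm) at (318,175). The knob is at (447,215). I measure the knob.

```bash
cat >> h.py <<'E'
def knob():
    cw=get_calibration("wrist");im,d=read_camera("wrist");P=cloud(cw,d)
    m=(mask(im,[100,90,30],[130,255,255])>0)|(im.min(-1)>150); m&=(np.hypot(P[...,0]-.647,P[...,1]+.222)<.035)&(P[...,2]>.224)&(P[...,2]<.245)
    p=P[m];r=cv2.minEnclosingCircle(p[:,:2].astype(np.float32));print("knob",m.sum(),"circ",np.round(r[0],4),round(r[1],4),"mean",p.mean(0).round(4),"ztop",np.median(p[:,2]).round(4));return np.array(r[0])
E
python3 - <<'E'
from h import *
k=knob();togo([k[0],k[1],.197])
T=np.load("/tmp/top1.npz");P=cloud(get_calibration("top"),T["d"]);m=(np.hypot(P[...,0]-.647,P[...,1]+.222)<.035)&(P[...,2]>.222)&(P[...,2]<.24);print(np.round(cv2.minEnclosingCircle(P[m][:,:2].astype(np.float32)),4) if 0 else cv2.minEnclosingCircle(P[m][:,:2].astype(np.float32)),m.sum())
E
```

```text
knob 2349 circ [ 0.6509 -0.2216] 0.0233 mean [ 0.6501 -0.2198  0.2315] ztop 0.2318
ee [ 0.5619 -0.1724  0.2801] yawx 59.98 tilt 0.1 w 0.0501 togo tool [0.002  0.1018 0.0829]
((0.6491833925247192, -0.22058096528053284), 0.023407626897096634) 308
```

>>> drive_tool --commands '[[[0.001,0.03,0],0,0.07],[[0.001,0.07,0],0,0.07],[[0.001,0.1,0],0,0.07],[[0.001,0.1,0],0,0.07],[[0.001,0.1,0.03],0,0.07],[[0.001,0.1,0.06],0,0.07],[[0.001,0.1,0.082],0,0.07],[[0.001,0.1,0.082],0,0.07],[[0.001,0.1,0.082],0,0.02],[[0.001,0.1,0.082],0,0.02],[[0.001,0.1,0.082],0,0.02],[[0.001,0.1,0.082],0,0.02],[[0.001,0.1,0.082],0,0.02],[[0.001,0.1,0.082],0,0.02]]' --force 60

```text
t: 10.28
ee_pos: [0.65, -0.2219, 0.2015]
orientation: [0.866, 0.5, 0.001, 0.001]
force: [-1.3, 1.3, 4.0]
width: 0.039
grip_force: 67.1
```

>>> drive_tool --commands '[[[0,0,0],0.08,0.02],[[0,0,0],0.17,0.02],[[0,0,0],0.26,0.02],[[0,0,0],0.35,0.02],[[0,0,0],0.44,0.02],[[0,0,0],0.53,0.02],[[0,0,0],0.62,0.02],[[0,0,0],0.71,0.02],[[0,0,0],0.8,0.02],[[0,0,0],0.89,0.02],[[0,0,0],0.97,0.02],[[0,0,0],1.05,0.02],[[0,0,0],1.05,0.02],[[0,0,0],1.05,0.02]]'

```text
t: 11.45
ee_pos: [0.6497, -0.2213, 0.2014]
orientation: [1.0, -0.0, 0.0, 0.0]
force: [-3.7, 3.2, 5.7]
width: 0.0397
grip_force: 40.8
```

>>> drive_tool --commands '[[[0,0,0],1e-09,0.07],[[0,0,0],0,0.07],[[0,0,0],0,0.07],[[0,0,-0.03],0,0.07],[[0,0,-0.07],0,0.07],[[0,0,-0.11],-0.1,0.07],[[-0.05,-0.03,-0.11],-0.2,0.05],[[-0.09,-0.05,-0.11],-0.32,0.05],[[-0.09,-0.05,-0.11],-0.44,0.05],[[-0.09,-0.05,-0.11],-0.56,0.05],[[-0.09,-0.05,-0.11],-0.68,0.05],[[-0.09,-0.05,-0.11],-0.8,0.05],[[-0.09,-0.05,-0.11],-0.92,0.05],[[-0.09,-0.05,-0.11],-1.05,0.05],[[-0.09,-0.05,-0.11],-1.05,0.05],[[-0.09,-0.05,-0.11],-1.05,0.05]]'

```text
t: 12.78
ee_pos: [0.5598, -0.1716, 0.3091]
orientation: [0.867, 0.499, 0.0, 0.0]
force: [-0.2, 0.1, 1.2]
width: 0.0502
grip_force: 0.0
```

```bash
python3 - <<'E'
from h import *
togo([.45,-.03,.33]);im=rackcheck();save("p4.png",np.clip(im*1.6,0,255).astype(np.uint8),1)
for n in("scene","top"):
    cc=get_calibration(n);im,d=read_camera(n)
    for o in tabs(cc,im,d,[(.5,.365),(.495,.293)]):print(n,o)
E
```

```text
ee [ 0.5598 -0.1716  0.3091] yawx 59.82 tilt 0.01 w 0.0502 togo tool [ 0.0672 -0.1661 -0.0209]
none 0 3
scene (49, array([0.5045, 0.3675, 0.1344]), np.float64(0.1379), np.float64(88.4), np.float64(0.024), (np.float64(201.6), np.float64(147.1)))
scene (48, array([0.4966, 0.2914, 0.1341]), np.float64(0.137), np.float64(90.0), np.float64(0.026), (np.float64(221.5), np.float64(166.0)))
top (35, array([0.5012, 0.3702, 0.1336]), np.float64(0.1351), np.float64(88.5), np.float64(0.024), (np.float64(197.7), np.float64(224.8)))
top (37, array([0.4938, 0.2943, 0.1331]), np.float64(0.1366), np.float64(90.2), np.float64(0.026), (np.float64(228.3), np.float64(227.9)))
```

View pics/p4.png

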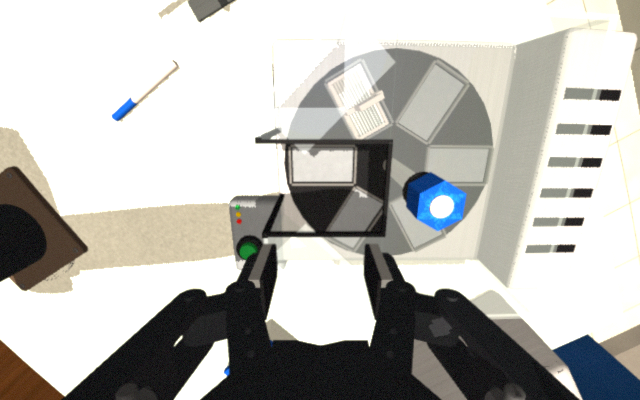

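White rack is now under the cover at (358,100), with an empty pocket in the window at (322,165). On to the green rack.

>>> drive_tool --commands '[[[0.368,-0.289,0],-0.478,0.05],[[0.368,-0.289,0],-0.478,0.05],[[0.368,-0.289,0],-0.478,0.05],[[0.368,-0.289,0],-0.478,0.05],[[0.368,-0.289,0],-0.478,0.05],[[0.368,-0.289,0],-0.478,0.05],[[0.368,-0.289,0],-0.478,0.05],[[0.368,-0.289,0],-0.478,0.05],[[0.368,-0.289,0],-0.478,0.05],[[0.368,-0.289,0],-0.478,0.05],[[0.368,-0.289,0],-0.478,0.05],[[0.368,-0.289,0],-0.478,0.05],[[0.368,-0.289,0.04],-0.478,0.05],[[0.368,-0.289,0.08],-0.478,0.05],[[0.368,-0.289,0.1],-0.478,0.05],[[0.368,-0.289,0.1],-0.478,0.05]]'

```text
t: 14.27
ee_pos: [0.4901, 0.2903, 0.2025]
orientation: [0.723, 0.69, -0.006, -0.002]
force: [-0.0, 0.1, -0.1]
width: 0.05
grip_force: 0.0
```

```bash
python3 - <<'E'
from h import *
togo([.495,.293,.0995])
c=get_calibration("wrist"); im,d=read_camera("wrist");P=cloud(c,d)
m=(mask(im,[50,90,30],[85,255,255])>0)&(P[...,2]>.11)&(P[...,2]<.15);p=P[m];t=p[p[:,2]>.128]
print(m.sum(),t.mean(0).round(4),np.ptp(t,axis=0).round(4))
E
```

```text
ee [0.4901 0.2903 0.2025] yawx 87.31 tilt 0.7 w 0.05 togo tool [0.0034 0.0059 0.1029]
248 [0.4956 0.2948 0.1335] [0.0057 0.0248 0.0076]
```

>>> drive_tool --commands '[[[0.002,0.001,0.03],0,0.05],[[0.002,0.001,0.06],0,0.05],[[0.002,0.001,0.09],0,0.05],[[0.002,0.001,0.109],0,0.05],[[0.002,0.001,0.109],0,0.05],[[0.002,0.001,0.109],0,0.05],[[0.002,0.001,0.109],0,0.05]]'

```text
t: 14.9
ee_pos: [0.497, 0.2944, 0.1037]
orientation: [0.723, 0.69, 0.003, 0.001]
force: [0.1, -0.0, 0.8]
width: 0.0498
grip_force: 0.0
```

```bash
python3 - <<'E'
from h import *
togo([.4956,.294,.0995])
E
```

```text
ee [0.497  0.2944 0.1037] yawx 87.33 tilt 0.31 w 0.0498 togo tool [-0.0005 -0.0014  0.0042]
```

>>> drive_tool --commands '[[[0,0,0],0,0],[[0,0,0],0,0],[[0,0,0],0,0],[[0,0,0],0,0],[[0,0,0],0,0],[[0,0,0],0,0],[[0,0,0],0,0],[[0,0,0],0,0]]' --force 70

```text
t: 15.57
ee_pos: [0.4953, 0.2941, 0.1017]
orientation: [0.723, 0.691, 0.001, 0.0]
force: [-1.2, -0.1, 6.4]
width: 0.0049
grip_force: 69.0
```

>>> drive_tool --commands '[[[0,0,-0.01],0,0],[[0,0,-0.022],0,0],[[0,0,-0.022],0,0],[[0,-0.02,-0.022],0,0],[[0,-0.04,-0.022],0,0],[[0,-0.06,-0.022],0,0],[[0,-0.085,-0.022],0,0],[[0,-0.085,-0.022],0,0],[[0,-0.085,-0.05],0,0],[[0,-0.085,-0.085],0,0],[[0,-0.085,-0.085],0,0],[[0,-0.085,-0.085],0,0],[[0,-0.085,-0.085],0,0]]'

```text
t: 16.65
ee_pos: [0.4098, 0.2975, 0.1851]
orientation: [0.723, 0.691, -0.0, 0.0]
force: [-0.6, -0.6, -2.9]
width: 0.005
grip_force: 68.9
```

```bash
cat >> h.py <<'E'
def held(lo,hi):
    s=state();c=get_calibration("wrist"); im,d=read_camera("wrist");P=cloud(c,d)
    m=(mask(im,lo,hi)>0)&(np.hypot(P[...,0]-s["ee_pos"][0],P[...,1]-s["ee_pos"][1])<.06)&(d>0);p=P[m]-s["ee_pos"]
    print("held",m.sum(),np.percentile(p,[1,99],axis=0).round(4).tolist())
E
python3 - <<'E'
from h import *
togo([.4287,-.098,.167]);held([50,90,30],[85,255,255])
E
```

```text
ee [0.4098 0.2975 0.1851] yawx 87.36 tilt 0.0 w 0.005 togo tool [-0.3943  0.0371  0.0181]
held 3303 [[-0.0408, -0.0233, -0.185], [0.0419, 0.024, 0.0342]]
```

>>> drive_tool --commands '[[[-0.03,0.01,0],0.03,0],[[-0.065,0.02,0],0.06,0],[[-0.1,0.03,0],0.1,0],[[-0.135,0.04,0],0.14,0],[[-0.17,0.045,0],0.18,0],[[-0.205,0.05,0],0.22,0],[[-0.24,0.052,0],0.27,0],[[-0.275,0.052,0],0.32,0],[[-0.31,0.05,0.005],0.37,0],[[-0.345,0.044,0.01],0.42,0],[[-0.375,0.04,0.018],0.45,0],[[-0.395,0.037,0.02],0.477,0],[[-0.395,0.037,0.02],0.477,0],[[-0.395,0.037,0.02],0.477,0],[[-0.395,0.037,0.02],0.477,0]]'

```text
t: 17.95
ee_pos: [0.4281, -0.098, 0.1643]
orientation: [0.866, 0.5, -0.0, -0.001]
force: [1.0, -0.0, -1.4]
width: 0.005
grip_force: 68.8
```

```bash
python3 - <<'E'
from h import *
togo([.5606,-.1729,.154]);held([50,90,30],[85,255,255])
for n in("scene","top"):
    cc=get_calibration(n);im,d=read_camera(n)
    for o in tabs(cc,im,d,[(.5,.365)]):print(n,o)
E
```

```text
ee [ 0.4281 -0.098   0.1643] yawx 60.03 tilt 0.14 w 0.005 togo tool [0.0013 0.1522 0.0099]
held 3370 [[-0.0425, -0.0364, -0.1642], [0.0455, 0.0384, 0.0365]]
scene (48, array([0.5046, 0.3681, 0.134 ]), np.float64(0.137), np.float64(89.2), np.float64(0.027), (np.float64(201.6), np.float64(147.0)))
top (37, array([0.5008, 0.3708, 0.1333]), np.float64(0.1374), np.float64(89.0), np.float64(0.025), (np.float64(198.0), np.float64(224.9)))
```

>>> drive_tool --commands '[[[0.001,0.03,0],0,0],[[0.001,0.06,0],0,0],[[0.001,0.09,0],0,0],[[0.001,0.12,0],0,0],[[0.001,0.152,0],0,0],[[0.001,0.152,0],0,0],[[0.001,0.152,0.01],0,0],[[0.001,0.152,0.01],0,0],[[0.001,0.152,0.01],0,0]]'

```text
t: 18.85
ee_pos: [0.5592, -0.172, 0.1537]
orientation: [0.866, 0.501, -0.001, -0.002]
force: [-1.2, 0.1, -1.4]
width: 0.0049
grip_force: 69.2
```

```bash
cat >> h.py <<'E'
def hover():
    s=state();cw=get_calibration("wrist");im,d=read_camera("wrist");P=cloud(cw,d)
    e=s["ee_pos"];m=(P[...,2]>e[2]-.064)&(P[...,2]<e[2]-.046)&(np.hypot(P[...,0]-e[0],P[...,1]-e[1])<.06)
    p=P[m][:,:2]-WN;print("hover",m.sum(),"mach x",np.percentile(p@mx,[1,99]).round(4),"mach y",np.percentile(p@my,[1,99]).round(4))
E
python3 - <<'E'
from h import *
togo([.5606,-.1729,.138]);hover()
E
```

```text
ee [ 0.5592 -0.172   0.1537] yawx 60.1 tilt 0.21 w 0.0049 togo tool [-0.0001  0.0017  0.0157]
hover 3654 mach x [-0.0417  0.0389] mach y [-0.0225  0.0226]
```

>>> drive_tool --commands '[[[0,0.001,0.006],0,0],[[0,0.001,0.012],0,0],[[0,0.001,0.017],0,0],[[0,0.001,0.017],0,0],[[0,0.001,0.017],0,0],[[0,0.001,0.017],0,0.03],[[0,0.001,0.017],0,0.03],[[0,0.001,0.017],0,0.03],[[0,0.001,-0.01],0,0.03],[[0,0.001,-0.05],0,0.03],[[0,0.001,-0.09],0,0.03],[[0,0.001,-0.126],0,0.05],[[0,0.001,-0.126],0,0.05],[[0,0.001,-0.126],0,0.05]]'

```text
t: 20.07
ee_pos: [0.563, -0.1749, 0.2849]
orientation: [0.866, 0.5, 0.002, 0.003]
force: [-0.2, 1.3, -1.4]
width: 0.0502
grip_force: 0.0
```

```bash
python3 - <<'E'
from h import *
rackcheck();togo([.6495,-.2217,.201])
E
```

```text
rim 1694 [[-0.0384, -0.0226, 0.0741], [0.0447, 0.0225, 0.0835]] tab 187 [0.0029 0.0016 0.17  ] 0.1798
ee [ 0.5618 -0.1743  0.282 ] yawx 60.03 tilt 0.1 w 0.0499 togo tool [0.0027 0.0995 0.0812]
```

>>> drive_tool --commands '[[[0.002,0.03,0],0,0.07],[[0.002,0.07,0],0,0.07],[[0.002,0.1,0],0,0.07],[[0.002,0.1,0],0,0.07],[[0.002,0.1,0.03],0,0.07],[[0.002,0.1,0.06],0,0.07],[[0.002,0.1,0.081],0,0.07],[[0.002,0.1,0.081],0,0.07],[[0.002,0.1,0.081],0,0.02],[[0.002,0.1,0.081],0,0.02],[[0.002,0.1,0.081],0,0.02],[[0.002,0.1,0.081],0,0.02],[[0.002,0.1,0.081],0,0.02],[[0.002,0.1,0.081],0,0.02]]' --force 60

```text
t: 21.28
ee_pos: [0.6497, -0.2225, 0.2024]
orientation: [0.866, 0.5, 0.001, 0.001]
force: [-2.2, 0.6, 4.3]
width: 0.0388
grip_force: 67.3
```

>>> drive_tool --commands '[[[0,0,0],0.08,0.02],[[0,0,0],0.17,0.02],[[0,0,0],0.26,0.02],[[0,0,0],0.35,0.02],[[0,0,0],0.44,0.02],[[0,0,0],0.53,0.02],[[0,0,0],0.62,0.02],[[0,0,0],0.71,0.02],[[0,0,0],0.8,0.02],[[0,0,0],0.89,0.02],[[0,0,0],0.97,0.02],[[0,0,0],1.05,0.02],[[0,0,0],1.05,0.02],[[0,0,0],1.05,0.02]]'

```text
t: 22.45
ee_pos: [0.6489, -0.2213, 0.2024]
orientation: [1.0, -0.0, -0.001, -0.0]
force: [-5.0, 5.4, 6.1]
width: 0.0389
grip_force: 67.6
```

>>> drive_tool --commands '[[[0,0,0],0,0.07],[[0,0,0],0,0.07],[[0,0,0],0,0.07],[[0,0,-0.03],0,0.07],[[0,0,-0.07],0,0.07],[[0,0,-0.11],-0.1,0.07],[[-0.05,-0.03,-0.11],-0.2,0.05],[[-0.09,-0.05,-0.11],-0.32,0.05],[[-0.09,-0.05,-0.11],-0.44,0.05],[[-0.09,-0.05,-0.11],-0.56,0.05],[[-0.09,-0.05,-0.11],-0.68,0.05],[[-0.09,-0.05,-0.11],-0.8,0.05],[[-0.09,-0.05,-0.11],-0.92,0.05],[[-0.09,-0.05,-0.11],-1.05,0.05],[[-0.09,-0.05,-0.11],-1.05,0.05],[[-0.09,-0.05,-0.11],-1.05,0.05]]'

```text
t: 23.78
ee_pos: [0.5595, -0.1724, 0.3104]
orientation: [0.867, 0.499, 0.0, 0.0]
force: [-0.6, 0.3, 0.2]
width: 0.0503
grip_force: 0.0
```

```bash
python3 - <<'E'
from h import *
togo([.5025,.37,.309]);im=rackcheck();save("p5.png",np.clip(im*1.6,0,255).astype(np.uint8),1)
for n in("scene","top"):
    cc=get_calibration(n);im,d=read_camera(n)
    for o in tabs(cc,im,d,[(.5,.365)]):print(n,o)
E
```

```text
ee [ 0.5595 -0.1724  0.3104] yawx 59.85 tilt 0.04 w 0.0503 togo tool [ 0.4404 -0.3217  0.0013]
none 0 0
scene (47, array([0.5044, 0.3667, 0.1345]), np.float64(0.1393), np.float64(86.4), np.float64(0.025), (np.float64(201.6), np.float64(147.1)))
top (36, array([0.5012, 0.37  , 0.1337]), np.float64(0.136), np.float64(91.0), np.float64(0.024), (np.float64(197.9), np.float64(224.8)))
```

View pics/p5.png

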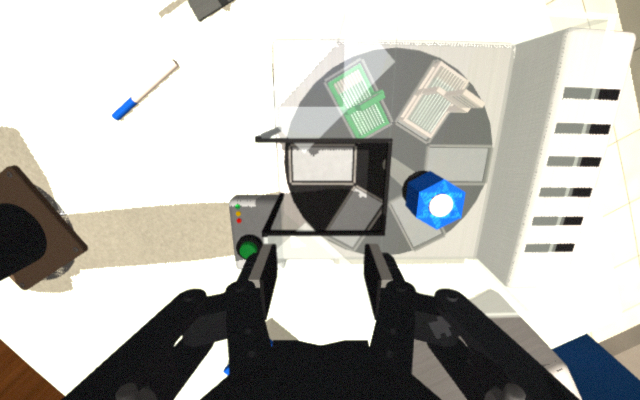

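Green (358,98) and white (435,100) are under the cover and the window pocket at (322,165) is empty. Now the yellow rack.

>>> drive_tool --commands '[[[0.44,-0.322,0],-0.478,0.05],[[0.44,-0.322,0],-0.478,0.05],[[0.44,-0.322,0],-0.478,0.05],[[0.44,-0.322,0],-0.478,0.05],[[0.44,-0.322,0],-0.478,0.05],[[0.44,-0.322,0],-0.478,0.05],[[0.44,-0.322,0],-0.478,0.05],[[0.44,-0.322,0],-0.478,0.05],[[0.44,-0.322,0],-0.478,0.05],[[0.44,-0.322,0],-0.478,0.05],[[0.44,-0.322,0],-0.478,0.05],[[0.44,-0.322,0],-0.478,0.05],[[0.44,-0.322,0],-0.478,0.05],[[0.44,-0.322,0],-0.478,0.05],[[0.44,-0.322,0.04],-0.478,0.05],[[0.44,-0.322,0.08],-0.478,0.05],[[0.44,-0.322,0.1],-0.478,0.05],[[0.44,-0.322,0.1],-0.478,0.05],[[0.44,-0.322,0.1],-0.478,0.05]]'

```text
t: 25.52
ee_pos: [0.4997, 0.3694, 0.2091]
orientation: [0.723, 0.691, -0.001, -0.0]
force: [0.7, 1.2, 1.1]
width: 0.0502
grip_force: 0.0
```

```bash
python3 - <<'E'
from h import *
togo([.5025,.37,.1015])
c=get_calibration("wrist"); im,d=read_camera("wrist");P=cloud(c,d)
m=(mask(im,[15,110,40],[35,255,255])>0)&(P[...,2]>.11)&(P[...,2]<.15);p=P[m];t=p[p[:,2]>.128]
print(m.sum(),t.mean(0).round(4),np.ptp(t,axis=0).round(4))
E
```

```text
ee [0.4997 0.3694 0.2091] yawx 87.37 tilt 0.17 w 0.0502 togo tool [0.0008 0.003  0.1076]
244 [0.5037 0.3711 0.1335] [0.0063 0.0247 0.0074]
```

>>> drive_tool --commands '[[[0.002,0.003,0.03],0,0.05],[[0.002,0.003,0.06],0,0.05],[[0.002,0.003,0.09],0,0.05],[[0.002,0.003,0.108],0,0.05],[[0.002,0.003,0.108],0,0.05],[[0.002,0.003,0.108],0,0.05],[[0.002,0.003,0.108],0,0],[[0.002,0.003,0.108],0,0],[[0.002,0.003,0.108],0,0],[[0.002,0.003,0.108],0,0],[[0.002,0.003,0.108],0,0],[[0.002,0.003,0.108],0,0],[[0.002,0.003,0.108],0,0],[[0.002,0.003,0.108],0,0]]' --force 70

```text
t: 26.73
ee_pos: [0.5041, 0.3723, 0.1047]
orientation: [0.723, 0.691, 0.001, 0.0]
force: [-1.6, -0.8, 6.2]
width: 0.0049
grip_force: 68.7
```

>>> drive_tool --commands '[[[0,0,-0.01],0,0],[[0,0,-0.022],0,0],[[0,0,-0.022],0,0],[[0,-0.02,-0.022],0,0],[[0,-0.04,-0.022],0,0],[[0,-0.06,-0.022],0,0],[[0,-0.085,-0.022],0,0],[[0,-0.085,-0.022],0,0],[[0,-0.085,-0.05],0,0],[[0,-0.085,-0.085],0,0],[[0,-0.085,-0.085],0,0],[[0,-0.085,-0.085],0,0],[[0,-0.085,-0.085],0,0]]'

```text
t: 27.82
ee_pos: [0.4185, 0.3754, 0.1872]
orientation: [0.723, 0.691, -0.0, 0.0]
force: [-1.0, -0.4, -1.7]
width: 0.0046
grip_force: 68.8
```

```bash
python3 - <<'E'
from h import *
togo([.4287,-.098,.170]);held([15,110,40],[35,255,255])
E
```

```text
ee [0.4185 0.3754 0.1872] yawx 87.41 tilt 0.01 w 0.0046 togo tool [-0.4724  0.0316  0.0172]
held 3338 [[-0.0411, -0.0259, -0.1872], [0.0418, 0.0213, 0.0361]]
```

>>> drive_tool --commands '[[[-0.035,0.01,0],0.03,0],[[-0.07,0.02,0],0.06,0],[[-0.105,0.028,0],0.09,0],[[-0.14,0.034,0],0.12,0],[[-0.175,0.04,0],0.15,0],[[-0.21,0.044,0],0.18,0],[[-0.245,0.046,0],0.21,0],[[-0.28,0.047,0],0.24,0],[[-0.315,0.047,0],0.28,0],[[-0.35,0.046,0],0.32,0],[[-0.385,0.044,0.005],0.37,0],[[-0.42,0.038,0.01],0.42,0],[[-0.45,0.034,0.015],0.45,0],[[-0.472,0.032,0.018],0.477,0],[[-0.472,0.032,0.018],0.477,0],[[-0.472,0.032,0.018],0.477,0],[[-0.472,0.032,0.018],0.477,0]]'

```text
t: 29.28
ee_pos: [0.4285, -0.0968, 0.1682]
orientation: [0.866, 0.501, -0.0, -0.001]
force: [0.5, 0.5, -1.5]
width: 0.0048
grip_force: 68.8
```

```bash
python3 - <<'E'
from h import *
togo([.5606,-.1729,.157]);held([15,110,40],[35,255,255])
E
```

```text
ee [ 0.4285 -0.0968  0.1682] yawx 60.09 tilt 0.14 w 0.0048 togo tool [-1.000e-04  1.524e-01  1.090e-02]
held 3349 [[-0.0438, -0.0385, -0.1683], [0.0442, 0.0365, 0.0368]]
```

>>> drive_tool --commands '[[[0.001,0.03,0],0,0],[[0.001,0.06,0],0,0],[[0.001,0.09,0],0,0],[[0.001,0.12,0],0,0],[[0.001,0.152,0],0,0],[[0.001,0.152,0],0,0],[[0.001,0.152,0.01],0,0],[[0.001,0.152,0.01],0,0],[[0.001,0.152,0.01],0,0]]'

```text
t: 30.08
ee_pos: [0.5598, -0.1705, 0.1576]
orientation: [0.865, 0.501, -0.001, -0.002]
force: [0.8, -0.0, -1.1]
width: 0.005
grip_force: 69.1
```

```bash
python3 - <<'E'
from h import *
togo([.5606,-.1729,.142]);hover()
E
```

```text
ee [ 0.5598 -0.1705  0.1576] yawx 60.17 tilt 0.22 w 0.005 togo tool [-0.0017  0.0019  0.0156]
hover 2012 mach x [-0.0379  0.035 ] mach y [-0.0172  0.0218]
```

>>> drive_tool --commands '[[[0,0.001,0.006],0,0],[[0,0.001,0.012],0,0],[[0,0.001,0.017],0,0],[[0,0.001,0.017],0,0],[[0,0.001,0.017],0,0],[[0,0.001,0.017],0,0]]'

```text
t: 30.63
ee_pos: [0.5625, -0.1726, 0.1428]
orientation: [0.866, 0.501, 0.001, 0.0]
force: [0.1, 2.0, 1.9]
width: 0.005
grip_force: 69.8
```

```bash
python3 - <<'E'
from h import *
s=togo([.5606,-.1729,.142]);print(s["force"]);im=rackcheck()
E
```

```text
ee [ 0.5625 -0.1726  0.1428] yawx 60.08 tilt 0.07 w 0.005 togo tool [-0.0012 -0.0015  0.0008]
[0.07173901 1.98826199 1.86456977]
rim 3507 [[-0.0382, -0.0238, 0.0744], [0.0434, 0.015, 0.0828]] tab 2353 [0.0024 0.0075 0.1675] 0.18
```

>>> drive_tool --commands '[[[0,0,0],0,0.03],[[0,0,0],0,0.03],[[0,0,0],0,0.03],[[0,0,-0.03],0,0.03],[[0,0,-0.07],0,0.03],[[0,0,-0.11],0,0.03],[[0,0,-0.14],0,0.05],[[0,0,-0.14],0,0.05],[[0,0,-0.14],0,0.05],[[0,0,-0.14],0,0.05]]'

```text
t: 31.52
ee_pos: [0.5617, -0.1728, 0.2814]
orientation: [0.866, 0.501, -0.001, -0.001]
force: [-0.1, 0.6, -0.7]
width: 0.0498
grip_force: 0.0
```

```bash
python3 - <<'E'
from h import *
im=rackcheck();togo([.6495,-.2222,.200]);save("p6.png",np.clip(im*1.6,0,255).astype(np.uint8),1)
E
```

```text
rim 1711 [[-0.0387, -0.0245, 0.0741], [0.0443, 0.0216, 0.0834]] tab 212 [0.0022 0.0004 0.1694] 0.1797
ee [ 0.5613 -0.1725  0.2802] yawx 60.09 tilt 0.2 w 0.05 togo tool [0.001  0.1015 0.0799]
```

View pics/p6.png

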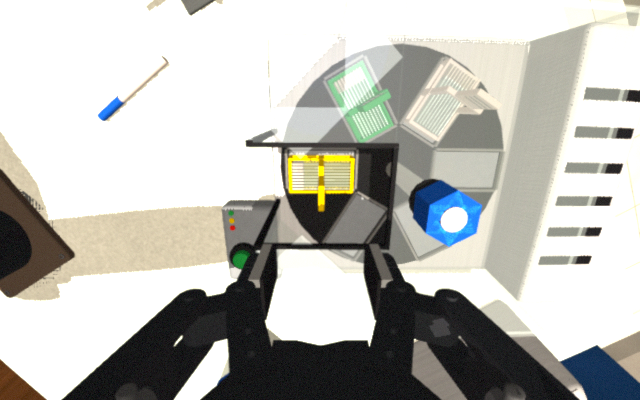

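Yellow sits in the window pocket at (320,175), and green (360,98) and white (440,102) stand in theirs. Last click.

>>> drive_tool --commands '[[[0.001,0.03,0],0,0.07],[[0.001,0.07,0],0,0.07],[[0.001,0.1,0],0,0.07],[[0.001,0.1,0],0,0.07],[[0.001,0.1,0.03],0,0.07],[[0.001,0.1,0.06],0,0.07],[[0.001,0.1,0.081],0,0.07],[[0.001,0.1,0.081],0,0.07],[[0.001,0.1,0.081],0,0.02],[[0.001,0.1,0.081],0,0.02],[[0.001,0.1,0.081],0,0.02],[[0.001,0.1,0.081],0,0.02],[[0.001,0.1,0.081],0,0.02],[[0.001,0.1,0.081],0,0.02]]' --force 60

```text
t: 32.73
ee_pos: [0.6499, -0.2221, 0.2035]
orientation: [0.866, 0.501, 0.001, 0.001]
force: [-1.3, 0.4, 3.9]
width: 0.0392
grip_force: 66.7
```

>>> drive_tool --commands '[[[0,0,0],0.08,0.02],[[0,0,0],0.17,0.02],[[0,0,0],0.26,0.02],[[0,0,0],0.35,0.02],[[0,0,0],0.44,0.02],[[0,0,0],0.53,0.02],[[0,0,0],0.62,0.02],[[0,0,0],0.71,0.02],[[0,0,0],0.8,0.02],[[0,0,0],0.89,0.02],[[0,0,0],0.97,0.02],[[0,0,0],1.05,0.02],[[0,0,0],1.05,0.02],[[0,0,0],1.05,0.02]]'

```text
t: 33.9
ee_pos: [0.6495, -0.2213, 0.2035]
orientation: [1.0, -0.0, 0.0, 0.0]
force: [-3.2, 4.1, 4.5]
width: 0.0391
grip_force: 66.9
```

>>> drive_tool --commands '[[[0,0,0],0,0.07],[[0,0,0],0,0.07],[[0,0,0],0,0.07],[[0,0,-0.03],0,0.07],[[0,0,-0.07],0,0.07],[[0,0,-0.11],-0.1,0.07],[[-0.05,-0.03,-0.11],-0.2,0.05],[[-0.09,-0.05,-0.11],-0.32,0.05],[[-0.09,-0.05,-0.11],-0.44,0.05],[[-0.09,-0.05,-0.11],-0.56,0.05],[[-0.09,-0.05,-0.11],-0.68,0.05],[[-0.09,-0.05,-0.11],-0.8,0.05],[[-0.09,-0.05,-0.11],-0.92,0.05],[[-0.09,-0.05,-0.11],-1.05,0.05],[[-0.09,-0.05,-0.11],-1.05,0.05],[[-0.09,-0.05,-0.11],-1.05,0]]'

```text
t: 35.23
ee_pos: [0.5595, -0.1719, 0.3113]
orientation: [0.866, 0.499, 0.0, 0.0]
force: [-0.3, 0.3, -0.3]
width: 0.0394
grip_force: 0.0
```

```bash
python3 - <<'E'
from h import *
togo([.3905,-.2325,.11]);im=rackcheck();save("p7.png",np.clip(im*1.6,0,255).astype(np.uint8),1)
E
```

```text
ee [ 0.5595 -0.1719  0.3113] yawx 59.92 tilt 0.02 w 0.0394 togo tool [-0.1372 -0.116   0.2013]
none 0 7
```

View pics/p7.png

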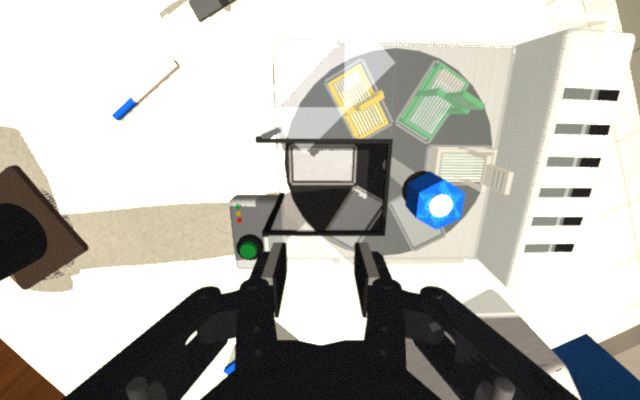

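All three racks are under the cover (yellow 360,100; green 437,100; white 465,165) and the window pocket at (322,165) is empty. I move above the start button with the gripper shut and turned a quarter, to stay clear of the cover.

>>> drive_tool --commands '[[[-0.137,-0.117,0],-0.12,0],[[-0.137,-0.117,0],-0.24,0],[[-0.137,-0.117,0],-0.36,0],[[-0.137,-0.117,0],-0.48,0],[[-0.137,-0.117,0],-0.6,0],[[-0.137,-0.117,0],-0.72,0],[[-0.137,-0.117,0.02],-0.84,0],[[-0.137,-0.117,0.05],-0.96,0],[[-0.137,-0.117,0.08],-1.08,0],[[-0.137,-0.117,0.11],-1.2,0],[[-0.137,-0.117,0.14],-1.32,0],[[-0.137,-0.117,0.17],-1.44,0],[[-0.137,-0.117,0.2],-1.57,0],[[-0.137,-0.117,0.2],-1.57,0],[[-0.137,-0.117,0.2],-1.57,0]]'

```text
t: 36.53
ee_pos: [0.3889, -0.2314, 0.1102]
orientation: [0.261, 0.965, 0.001, -0.002]
force: [-0.2, 0.3, 1.2]
width: 0.0
grip_force: 0.0
```

```bash
python3 - <<'E'
from h import *
togo([.3905,-.2325,.065])
for n in("wrist","top","scene"):
    c=get_calibration(n);im,d=read_camera(n);P=cloud(c,d)
    m=(mask(im,[50,80,30],[85,255,255])>0)&(np.hypot(P[...,0]-.39,P[...,1]+.232)<.03)&(d>0);p=P[m]
    if m.sum()>10: print(n,m.sum(),np.round(cv2.minEnclosingCircle(p[:,:2].astype(np.float32))[0],4),p.mean(0).round(4),np.percentile(p[:,2],[10,90]).round(4))
    if n=="top":
        for nm,lo,hi in(("y",[15,90,40],[35,255,255]),("g",[45,40,30],[85,255,255])):
            m=mask(im,lo,hi,(380,60,540,240)); print(nm,(m>0).sum())
E
```

```text
ee [ 0.3889 -0.2314  0.1102] yawx 149.79 tilt 0.23 w 0.0 togo tool [-0.0022 -0.0002  0.0452]
wrist 1075 [ 0.3922 -0.2334] [ 0.3887 -0.2314  0.0604] [0.0552 0.0624]
top 27 [ 0.3852 -0.2276] [ 0.3834 -0.2258  0.0612] [0.0596 0.0631]
y 42
g 317
```

>>> drive_tool --commands '[[[-0.002,0,0.025],0,0],[[-0.002,0,0.04],0,0],[[-0.002,0,0.048],0,0],[[-0.002,0,0.051],0,0],[[-0.002,0,0.053],0,0],[[-0.002,0,0.053],0,0],[[-0.002,0,0.053],0,0]]'

```text
t: 37.27
ee_pos: [0.3919, -0.2335, 0.0595]
orientation: [0.259, 0.966, -0.0, 0.0]
force: [-1.6, 0.5, 3.5]
width: -0.0004
grip_force: 1.4
```

>>> drive_tool --commands '[[[0,0,0.002],0,0],[[0,0,0.004],0,0],[[0,0,0.005],0,0],[[0,0,0.005],0,0],[[0,0,0.005],0,0]]'

```text
t: 37.68
ee_pos: [0.3922, -0.2338, 0.0558]
orientation: [0.258, 0.966, -0.0, 0.0]
force: [-5.8, 4.5, 16.8]
width: 0.0003
grip_force: 8.2
```

16.8 N is well above the 5 N spring, so the button is on its stop. I lift off and check.

>>> drive_tool --commands '[[[0,0,-0.03],0,0],[[0,0,-0.07],0,0],[[0,0,-0.11],0,0],[[0,0,-0.15],0,0],[[0,0,-0.19],0,0],[[0.02,0.02,-0.22],0,0],[[0.02,0.02,-0.22],0,0],[[0.02,0.02,-0.22],0,0]]'

```text
t: 38.35
ee_pos: [0.3852, -0.2062, 0.276]
orientation: [0.258, 0.966, -0.002, 0.003]
force: [-0.9, 0.6, -0.6]
width: 0.0
grip_force: 0.0
```

```bash
python3 - <<'E'
from h import *
s=togo([.39,-.23,.28]);c=get_calibration("wrist");im,d=read_camera("wrist");P=cloud(c,d)
m=(mask(im,[50,80,30],[85,255,255])>0)&(np.hypot(P[...,0]-.39,P[...,1]+.232)<.03);print("button z",m.sum(),np.median(P[m][:,2]))
im,d=read_camera("scene");save("end.png",np.clip(im*1.6,0,255).astype(np.uint8),1.25)
E
```

```text
ee [ 0.3852 -0.2062  0.276 ] yawx 150.11 tilt 0.44 w 0.0 togo tool [-0.016  -0.0182 -0.0038]
button z 367 0.06162885508898491
```

View pics/end.png

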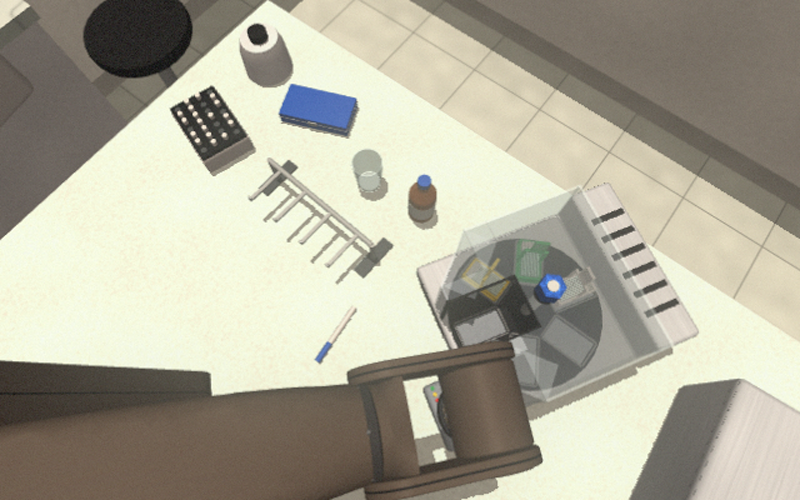

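The rail is empty and the three racks stand under the cover: yellow (487,278), green (532,262), white (575,288). The window pocket is empty at (482,328), the button has sprung back, and the bottle, beaker and marker are unmoved.

```bash
python3 -c "
from cell import *
print(hand_in())"
```

```text
the job is handed in; nothing more can be done
None
```

All three racks on the rail (white, green and yellow; the blue one was absent) are in carousel pockets under the cover, the window pocket is empty, the start button was pressed and has sprung back, and the job is handed in at about 38 s; `hand_in()` returned no verdict.

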